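Change the worn sprocket on a stub axle

TASK

Change the rusty sprocket on the axle held in the vice: lift off first the black collar and then the brass bush, lay them flat next to each other in the blue tray, and put the rusty sprocket in the green scrap bin. Then fit the large new steel sprocket, hub up, and put the bush and last the collar back on top of it, every part pushed fully down. Leave the small sprocket, the spray can and the jar standing where they are.

Things in the scene. Friction and masses are not known exactly. Their poses are not given: they have to be found in the camera images.
- vice: fixed blue bench vice clamping a stub axle upright. Origin: at its underside, below the axle's centre line; z up. Heights from there: jaw tops 135 mm; axle shoulder (46 mm across, the sprocket's seat) 155 mm; above it a smooth pin 18 mm in diameter, its last 10 mm tapering to 8 mm, tip at 229 mm. Jaws 100 mm wide in y; body to 115 mm in -x, tommy bar to 202 mm in +x, both under 125 mm high
- collar: black steel shaft collar, a ring 35 mm outside, 24 mm bore, 16 mm high. Loose; at the start it is the top part on the axle, standing on the bush. Origin: centre of the underside; z along the bore. 0.06 kg
- bush: brass spacer bush, a ring 44 mm outside, 24 mm bore, 22 mm high. Loose; at the start it is on the axle between the collar and the rusty sprocket. Origin: centre of the underside; z along the bore. 0.14 kg
- worn_sprocket: rusty brown chain sprocket: toothed plate 81 mm across, 8 mm thick, with a round hub 50 mm in diameter standing 18 mm above the plate (26 mm high in all), 24 mm bore. Loose; at the start it is the lowest part on the axle, hub up, resting on the shoulder. Origin: centre of the plate's underside; z along the bore, towards the hub. 0.32 kg
- new_sprocket: large new sprocket of bright steel, the same shape and size as the rusty one (81 mm over the teeth, plate 8 mm, hub 50 mm in diameter, 26 mm high in all, bore 24 mm), lying hub up on the red mat. Loose. Origin: centre of the plate's underside; z up to the hub. 0.32 kg
- small_sprocket: small bright steel sprocket, 12 teeth, 61 mm over the teeth, hub 37 mm in diameter, 26 mm high, lying on the mat: the wrong size, not part of this job. Loose. Origin: centre of the underside
- tray: blue sheet-metal parts tray, 110 mm in its x by 150 mm in its y, rim 14 mm high, walls and floor 3 mm thick. Fixed. Origin: centre of its underside on the mat (its inner floor 3 mm above); it may be turned a little
- scrap_bin: green plastic scrap bin, open at the top, 150 mm in its x by 140 mm in its y (158 by 150 mm over the rim), 50 mm high, walls and floor 4 mm. Fixed. Origin: centre of its underside on the mat (its inner floor 4 mm above); it may be turned a little
- spray_can: blue and white spray can, 65 mm in diameter, 192 mm high, standing. Loose bystander. Origin: centre of its underside
- jar: amber glass jar with a yellow lid, 68 mm in diameter, 72 mm high, standing. Loose bystander. Origin: centre of its underside
Mind the look-alikes: they are no part of the job. Of the things like the worn_sprocket, leave any that is pink; of the rest the larger one is meant.

How it is judged (in metres and radians):
On the way, in this order (a step that is already met when the one before it is completed fails the run):
1. the black collar lies flat on the floor of the blue tray (x of collar in the frame of tray between -0.052 and 0.052 m and y of collar in the frame of tray between -0.072 and 0.072 m and z of collar in the frame of tray between -0.002 and 0.008 m and angle between collar's own z axis and vertical below 0.12 rad and linear speed of collar below 0.03 m/s), for 0.2 s.
2. the brass bush lies flat on the floor of the blue tray, the collar still there (all of step 1 and x of bush in the frame of tray between -0.052 and 0.052 m and y of bush in the frame of tray between -0.072 and 0.072 m and z of bush in the frame of tray between -0.002 and 0.008 m and angle between bush's own z axis and vertical below 0.12 rad and linear speed of bush below 0.03 m/s), for 0.2 s.
3. the rusty sprocket lies in the green scrap bin, collar and bush still in the tray (all of step 2 and x of worn_sprocket in the frame of scrap_bin between -0.065 and 0.065 m and y of worn_sprocket in the frame of scrap_bin between -0.06 and 0.06 m and z of worn_sprocket in the frame of scrap_bin between -0.003 and 0.035 m and linear speed of worn_sprocket below 0.03 m/s), for 0.2 s.
4. the large new sprocket sits on the axle, hub up, down on the shoulder (horizontal distance between new_sprocket and vice below 0.006 m and z of new_sprocket in the frame of vice between 0.152 and 0.158 m and angle between new_sprocket's own z axis and vertical below 0.12 rad and linear speed of new_sprocket below 0.03 m/s), for 0.2 s.
5. the bush sits on the axle, down on the new sprocket's hub (all of step 4 and horizontal distance between bush and vice below 0.006 m and z of bush in the frame of vice between 0.178 and 0.184 m and angle between bush's own z axis and vertical below 0.12 rad and linear speed of bush below 0.03 m/s), for 0.2 s.
At the end, for the whole second after the job is handed in: On the axle from the shoulder up: the large new sprocket hub up, the bush, the collar, each upright, within 6 mm of the axle's centre line and within 3 mm of its fully-down height; the rusty sprocket inside the green scrap bin; all released and at rest (all of step 5 and horizontal distance between collar and vice below 0.006 m and z of collar in the frame of vice between 0.2 and 0.206 m and angle between collar's own z axis and vertical below 0.12 rad and linear speed of each of collar, worn_sprocket below 0.03 m/s and x of worn_sprocket in the frame of scrap_bin between -0.065 and 0.065 m and y of worn_sprocket in the frame of scrap_bin between -0.06 and 0.06 m and z of worn_sprocket in the frame of scrap_bin between -0.003 and 0.035 m); the robot touches nothing.
It fails at once if the small sprocket is moved more than 20 mm or tipped over (distance of small_sprocket from where it was at the start of the episode above 0.02 m or angle between small_sprocket's own z axis and vertical above 0.35 rad).
It fails at once if the spray can is moved more than 20 mm or tipped over (distance of spray_can from where it was at the start of the episode above 0.02 m or angle between spray_can's own z axis and vertical above 0.35 rad).
It fails at once if the jar is moved more than 20 mm or tipped over (distance of jar from where it was at the start of the episode above 0.02 m or angle between jar's own z axis and vertical above 0.35 rad).
It also fails if it takes over 147 s, if anything falls off the work surface, if the arm or the gripper's body presses on something with over 40 N, if the wrist force passes 120 N, or if a joint passes its speed limit or range.

ROBOT

A 6-joint arm with a two-finger parallel gripper is mounted at the origin on the work surface. World frame = base frame: x ahead of the robot, y to its left, z up, the work surface at z = 0. Lengths are in mm, angles in degrees, forces in N, time in s.
With the tool pointing down it reaches from about 300 to 850 mm from the base axis. Payload 4.2 kg.
Tool frame: the origin (TCP) lies midway between the tips of the shut fingers; the grasp point (between the pads) lies 19 mm behind it; z points along the fingers, y is the line along which they close (so a half turn about z gives the same grasp; the last joint's range is limited). The gripper opens to 91 mm and grips with 3 to 60 N. Pads are 32 mm wide; open, the fingers measure 118 mm over their backs; the gripper's body (76 mm by 178 mm) begins 60 mm behind the grasp point.
Start: joints at [-1.146, 18.312, 89.639, -0, 72.044, -1.146], TCP at [575.016, 0, 213.976] pointing down, gripper open.
Joint ranges: [-177.97, 177.97], [-48.28, 115.42], [12.27, 149.76], [-77.06, 257.06], [2.81, 150.46], [-146.56, 146.56]. Speed limits (degrees/s): [147.25, 147.25, 180, 180, 180, 180].

INTERFACE

Orientations are given as [roll, pitch, yaw] about the fixed x, y, z axes, in that order (R = Rz(yaw) Ry(pitch) Rx(roll)).
In Python, from workcell import env gives the robot as it stands.
- The arm moves only by the shell command python3 -m jog 'ROWS' [FORCE]. ROWS is a JSON object of lists of equal length, an entry for each row: "jaw": the finger opening in mm, from 0 to 91.2; "slide": the shift along the tool's x, y, z in units of 30 mm (1.0 is 30 mm), a list of three; "spin": the turn about the tool's z in units of 8 degrees (1.0 is 8 degrees). In form: {"jaw": [jaw, ...], "slide": [[dx, dy, dz], ...], "spin": [spin, ...]}. A call has 1 to 10 rows; each row shifts and turns the commanded pose from where the row before left it, along the tool's axes as they then stand; what a row does not reach is not made up. A row lasts 1/10 s, in which the tool goes at most 50 mm and 8.59 degrees, less where a joint would pass 70% of its speed; a pose out of reach is approached as far as the arm can. A call is refused whole if a number of a shift passes 1 or a number of a turn 1, either way. A call with a gripper value outside its range is refused whole. The fingers move at their own pace and stop on an object; FORCE is the grip in N (left out, the last holds). Time passes only in rows, so rows that do not move let the fingers close. It gives the time, the measured TCP pose, the force, the opening and the grip force at its end, in the units of the state.
- env.state(): the state, without advancing time (a new reading comes with each control period).
- env.grab_frame(name): name is "scene" or "side" or "wrist"; returns the picture (420x560x3 uint8, red, green, blue); there is no depth.
- env.camera_model(name): a dict with "fx", "fy", "cx", "cy" (pixels), "camera_from_world" (4x4, takes a point from world to camera coordinates). Camera axes: x right, y up, looking along -z (the intrinsics and any distortion apply to the point x, -y, -z); pixel columns grow to the right and rows downward; lengths in mm; the calibration is good to about 2 mm. A picture is of the moment at which its call begins: read the wrist's pose just before it. camera_model takes no time and is no camera call; for the wrist camera it gives the pose at the moment of the call.
- env.job_done(): hands the job in; it is judged then, once.
The state is a dict: "time_s": time; "qpos": joint angles; "qvel": joint speeds; "effort": joint torques, N m; "ee_pos": TCP position; "ee_rot": TCP orientation; "force": force on the tool from outside, world axes, zero at the start; "torque": the same for the moment, N m; "gripper_width": finger opening in mm; "gripper_force": force on a finger pad.
Only numpy, scipy, OpenCV 4.12 (cv2) and the standard library are available. Lean on these libraries where they do the work, as an engineer would, in place of code of your own. Each camera call takes 0.05 s, during which the arm holds its last target. There are 200 camera calls.

## Working session

There is one attempt and no reset: what is moved stays moved. The work goes in short steps, Python scripts to look and compute and a shell command to move; the robot and the scene stay as the last step left them, time stands still between calls to the robot, and variables do not carry over. Pictures are saved under pics/ and viewed, at most 14 in all, crops included, and the job is handed in when it is done.

```bash
ls; mkdir -p pics; python3 - <<'E'
from workcell import env
import cv2,json
for n in ("scene","side"):
    im=env.grab_frame(n); cv2.imwrite(f"pics/{n}0.png",im[:,:,::-1])
    m=env.camera_model(n); print(n,{k:(v.tolist() if hasattr(v,'tolist') else v) for k,v in m.items()})
s=env.state(); print(s)
E
```

```text
pics
scene {'fx': 441.49086027753464, 'fy': 441.49086027753464, 'cx': 282.3358288875866, 'cy': 203.63344850392107, 'camera_from_world': [[-0.8931417908821272, 0.44953620721848253, 0.01466082465237913, 504.53894877477296], [-0.3737125817631047, -0.7598436429924846, 0.5319553970361279, 152.67683103395333], [0.25027314600616074, 0.4696326613466437, 0.8466454486883205, -1342.5498101433468], [0.0, 0.0, 0.0, 1.0]]}
side {'fx': 544.4934989025523, 'fy': 544.4934989025523, 'cx': 280.00002619936765, 'cy': 214.21433806885872, 'camera_from_world': [[-0.9293273211925367, -0.36923909737436045, -0.0036358018746017215, 536.4033836843454], [0.27249508251987054, -0.6924133363052167, 0.6680645191215951, -217.29634221283752], [-0.24919301773443164, 0.6198598718072068, 0.7440944692951027, -1220.9981248789006], [0.0, 0.0, 0.0, 1.0]]}
{'time_s': 0.1, 'qpos': array([-1.14584362e+00,  1.83473989e+01,  8.96990375e+01, -1.98146989e-03,
        7.20433559e+01, -1.14473371e+00]), 'qvel': array([-0.00039034, -0.09060018, -0.17256843, -0.12470093, -0.03694133,
       -0.01101339]), 'effort': array([ 5.01049108e-04, -4.13330913e+01, -2.32510239e+01,  7.29743019e-02,
        4.21804120e-02, -4.88014211e-05]), 'ee_pos': array([ 5.74553679e+02, -6.28931302e-04,  2.13212721e+02]), 'ee_rot': array([-1.79910188e+02,  8.97438358e-05,  8.99995025e+01]), 'force': array([ 0.34506677,  0.30379555, -0.64781139]), 'torque': array([ 0.06997788, -0.00814725, -0.02537805]), 'gripper_force': 0.0, 'gripper_width': 91.60908235014409}
```

View pics/scene0.png

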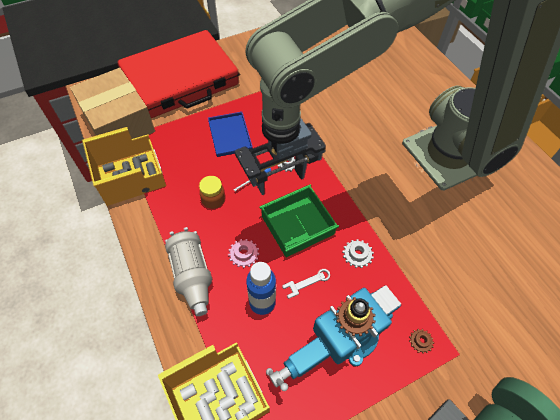

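View pics/side0.png

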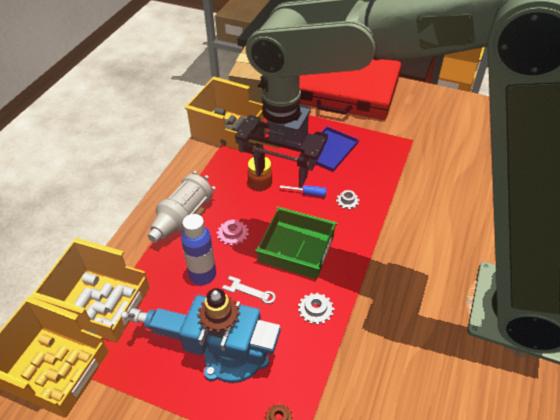

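Scene picture: axle stack about (358,305), large steel sprocket (358,253), pink one (243,252), small rusty look-alike (421,341), bin (300,220), tray (230,135), can (261,285), jar (210,190). In the side picture the small steel sprocket is at (348,198) and the large one at (316,308). I'll enlarge crops to confirm and measure.

```bash
cat > h.py <<'E'
import numpy as np, cv2
from workcell import env
def ray(n,u,v,m=None):
    m=m or env.camera_model(n); T=np.array(m["camera_from_world"])
    d=np.array([(u-m["cx"])/m["fx"],-(v-m["cy"])/m["fy"],-1.]); R=T[:3,:3]
    return -R.T@T[:3,3], R.T@d
def onz(n,u,v,z,m=None):
    o,d=ray(n,u,v,m); return o+d*(z-o[2])/d[2]
def tri(*obs):
    A=0;b=0;
    rs=[ray(*o) for o in obs]
    for o,d in rs:
        d=d/np.linalg.norm(d); P=np.eye(3)-np.outer(d,d); A=A+P; b=b+P@o
    p=np.linalg.solve(A,b)
    return p, [np.linalg.norm(np.cross(p-o,d/np.linalg.norm(d))) for o,d in rs]
def proj(n,p,m=None):
    m=m or env.camera_model(n); T=np.array(m["camera_from_world"]); q=T[:3,:3]@np.array(p)+T[:3,3]
    return np.array([m["cx"]-m["fx"]*q[0]/q[2], m["cy"]+m["fy"]*q[1]/q[2]])
E
python3 - <<'E'
import cv2,numpy as np
s=cv2.imread("pics/scene0.png"); d=cv2.imread("pics/side0.png")
def c(i,x,y,w,h,k): return cv2.resize(i[y:y+h,x:x+w],None,fx=k,fy=k,interpolation=cv2.INTER_CUBIC)
a=np.hstack([c(s,310,230,100,75,4),c(d,270,270,100,75,4)])
b=np.hstack([c(s,310,275,100,75,4),c(d,170,265,100,75,4)])
cv2.imwrite("pics/crop1.png",np.vstack([a,b]))
E
```

```text
(no output)
```

View pics/crop1.png

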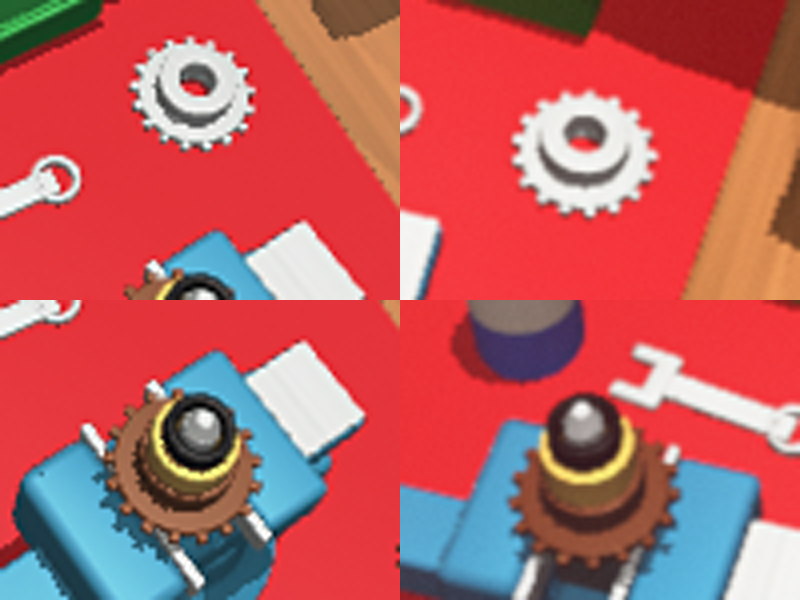

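```bash
python3 - <<'E'
from h import *
np.set_printoptions(precision=1,suppress=True)
def both(nm,a,b,z):
    print(nm,tri(("scene",*a),("side",*b)), onz("scene",*a,z),onz("side",*b,z))
both("pin tip",(360,303),(215,292),229)
both("worn plate",(356.2,316),(218.5,315),159)
both("new plate",(358.2,253.5),(316.1,308.1),4)
print("small",onz("side",348,199,4))
print("jar top",onz("scene",210,184,72),onz("side",259,166,72))
print("can top",onz("scene",261,270,188),onz("side",193,226,188))
print("pink",onz("side",232,232,4),"smallrust",onz("scene",421,341,4))
for p in [(209,117),(241,113),(250,147),(219,155)]: print("tray sc",onz("scene",*p,14))
for p in [(262,208),(312,186),(338,218),(288,246)]: print("bin sc",onz("scene",*p,50))
for p in [(277,209),(336,232),(318,272),(258,250)]: print("bin side",onz("side",*p,50))
E
```

```text
pin tip (array([569.5, 334. , 229.4]), [np.float64(0.8331107192316765), np.float64(0.8331107192316629)]) [569.  333.1 229. ] [569.9 334.7 229. ]
worn plate (array([567.4, 337.9, 158.2]), [np.float64(0.8952165491597817), np.float64(0.8952165491597157)]) [567.3 337.3 159. ] [567.4 339.3 159. ]
new plate (array([425.8, 164.6,   5.1]), [np.float64(1.6040271190279627), np.float64(1.604027119027906)]) [426.2 165.7   4. ] [425.5 162.2   4. ]
small [ 457.4 -188.4    4. ]
jar top [ 701.1 -162.7   72. ] [ 697.5 -153.5   72. ]
can top [703.7 169.9 188. ] [701.9 179.6 188. ]
pink [696.1  28.8   4. ] smallrust [414.2 424.4   4. ]
tray sc [ 600.3 -443.1   14. ]
tray sc [ 503.1 -414.8   14. ]
tray sc [ 534.9 -276.3   14. ]
tray sc [ 630.  -288.8   14. ]
bin sc [603.2 -45.5  50. ]
bin sc [450. -49.  50.]
bin sc [437.7  70.3  50. ]
bin sc [592.5  85.   50. ]
bin side [603.7 -46.9  50. ]
bin side [443.4 -29.2  50. ]
bin side [445.2  98.7  50. ]
bin side [596.6  90.4  50. ]
```

Axle is at about (568.5, 336), and its triangulated tip height of 229.4 agrees with 229. The large new sprocket is at (358,253) scene / (316,308) side. It lies at (426,165), about 81 mm wide, steel and larger than the one at (348,198), so it is the one meant. On the axle, the rusty large one fits; the pink (243,252) and the small rusty (421,341) are look-alikes. Now moving towards the axle.

```bash
python3 -m jog '{"jaw":[91,91,91,91,91,91,91,91,91,91],"slide":[[1,0,-1],[1,0,-1],[1,0,-1],[1,0,-1],[1,0,0],[1,0,0],[1,0,0],[1,0,0],[1,-0.1,0],[1,-0.1,0]],"spin":[0,0,0,0,0,0,0,0,0,0]}' 20; python3 -m jog '{"jaw":[91,91,91],"slide":[[0.5,0,0],[0,0,0],[0,0,0]],"spin":[0,0,0]}'; python3 - <<'E'
from h import *
im=env.grab_frame("wrist"); m=env.camera_model("wrist"); cv2.imwrite("pics/w1.png",im[:,:,::-1])
T=np.array(m["camera_from_world"]); print(-T[:3,:3].T@T[:3,3],T[:3,:3].round(2).tolist(),m["fx"],env.state()["ee_pos"],proj("wrist",[568.5,336,229]),proj("wrist",[568.5,336,219]))
E
```

```text
time_s: 1.1
ee_pos: [568.7, 301.1, 333.3]
ee_rot: [-179.9, 0.0, 90.0]
force: [0.4, 0.1, 0.8]
gripper_width: 90.7
gripper_force: 0.0
time_s: 1.4
ee_pos: [569.1, 314.1, 333.6]
ee_rot: [-180.0, 0.1, 90.0]
force: [0.3, -0.1, -0.1]
gripper_width: 90.8
gripper_force: 0.0
[568.41666918 395.74530767 504.3321537 ] [[1.0, -0.0, 0.0], [0.0, 0.96, -0.29], [-0.0, 0.29, 0.96]] 329.20240087587325 [569.2195507  313.75188167 333.8834525 ] [279.48145073 185.18623387] [279.47451663 182.77409657]
```

View pics/w1.png

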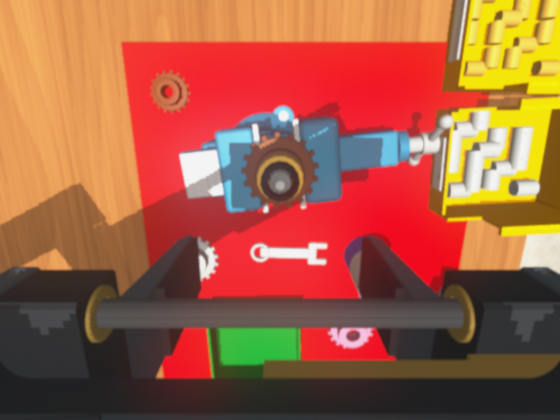

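Wrist picture: stack centred at about (281,180), where the estimate projects. I'll refine with a fit to the rusty plate and the brass ring.

```bash
python3 - <<'E'
from h import *
im=cv2.imread("pics/w1.png"); sub=im[125:225,230:330]
m=env.camera_model("wrist"); print(env.state()["ee_pos"])
hsv=cv2.cvtColor(sub,cv2.COLOR_BGR2HSV)
H,S,V=[hsv[...,i].astype(int) for i in range(3)]
for nm,k,z in [("rust",(H<14)&(H>4)&(S>90)&(S<215)&(V>30)&(V<170),161),("brass",(H>=17)&(H<32)&(S>90),203)]:
    k=k.astype(np.uint8); n,l,st,_=cv2.connectedComponentsWithStats(k); i=1+st[1:,4].argmax()
    p=np.argwhere(l==i)[:,::-1].astype(np.float32); (c,r)=cv2.minEnclosingCircle(p); u=np.array(c)+[230,125]
    print(nm,st[i],u,r,onz("wrist",*u,z,m))
g=cv2.medianBlur(cv2.cvtColor(sub,cv2.COLOR_BGR2GRAY),3)
cc=cv2.HoughCircles(cv2.resize(g,None,fx=4,fy=4,interpolation=cv2.INTER_CUBIC),cv2.HOUGH_GRADIENT,1,200,param1=80,param2=20,minRadius=140,maxRadius=170)
print(cc,  None if cc is None else onz("wrist",cc[0,0,0]/4+230,cc[0,0,1]/4+125,163,m))
E
```

```text
[569.2195507  313.75188167 333.8834525 ]
rust [  15    7   72   76 1742] [279.98744202 169.51922607] 37.849361419677734 [569.07515117 338.00261022 161.        ]
brass [ 27  30  46  37 422] [279.62665176 177.80070114] 23.2164306640625 [568.65246949 337.34320856 203.        ]
None None
```

```bash
python3 -m jog '{"jaw":[91,91,91,91,91,91,91,50,30,30],"slide":[[0.73,0,0],[0,0,1],[0,0,1],[0,0,1],[0,0,1],[0,0,0.23],[0,0,0],[0,0,0],[0,0,0],[0,0,0]],"spin":[0,0,0,0,0,0,0,0,0,0]}' 20;  python3 -m jog '{"jaw":[30,30,30,30,30,30,30,30],"slide":[[0,0,0],[0,0,0],[0,0,0],[0,0,0],[0,0,-0.2],[0,0,-0.3],[0,0,-1],[0,0,-1]],"spin":[0,0,0,0,0,0,0,0]}'
```

```text
time_s: 2.45
ee_pos: [569.7, 337.2, 208.7]
ee_rot: [179.9, -0.1, 90.0]
force: [0.7, 0.3, 0.1]
gripper_width: 70.0
gripper_force: 0.0
time_s: 3.25
ee_pos: [568.8, 336.8, 283.0]
ee_rot: [-180.0, 0.0, 90.0]
force: [0.5, 0.9, -0.4]
gripper_width: 34.4
gripper_force: 20.0
```

Collar held (34.4 mm). The arm is clear of the tray now, so I'll look at it from both fixed cameras.

```bash
python3 - <<'E'
from h import *
s=env.grab_frame("scene")[:,:,::-1]; d=env.grab_frame("side")[:,:,::-1]
cv2.imwrite("pics/s1.png",s); cv2.imwrite("pics/d1.png",d)
def c(i,x,y,w,h,k): return cv2.resize(i[y:y+h,x:x+w],None,fx=k,fy=k,interpolation=cv2.INTER_CUBIC)
cv2.imwrite("pics/crop2.png",np.vstack([np.hstack([c(s,190,95,100,75,4),c(d,290,110,100,75,4)]),np.hstack([c(s,240,170,120,90,400/120),c(d,240,195,120,90,400/120)])]))
E
```

```text
(no output)
```

View pics/crop2.png

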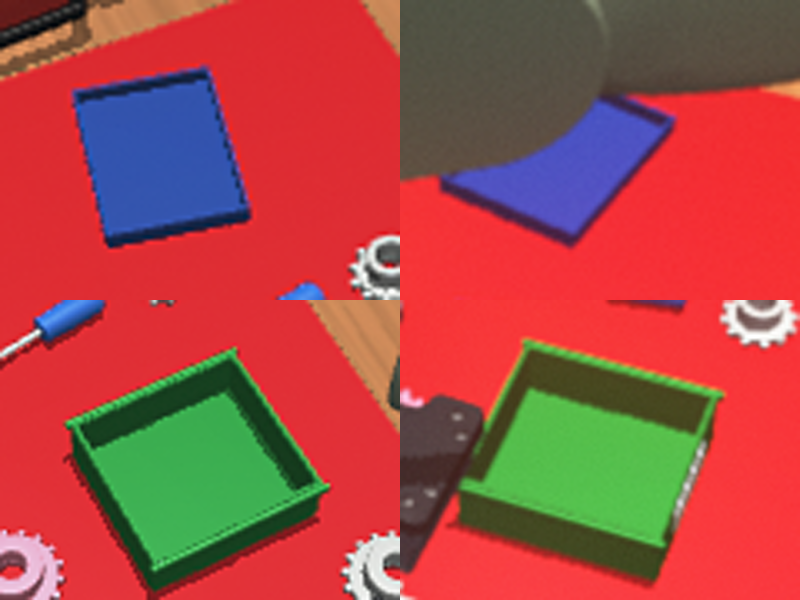

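Top row: the tray's rim corners in scene are at (208,118), (242,112), (252.5,147.5), (217,154). Bottom row: the bin's rim corners in scene are at (260,207.5), (310.5,185), (338,226.5), (286,251).

```bash
python3 - <<'E'
from h import *
np.set_printoptions(precision=1,suppress=True)
def rect(P): 
    P=np.array(P); c,wh,a=cv2.minAreaRect(P[:,:2].astype(np.float32)); print(P[:,:2].tolist(),"mean",P.mean(0),"rect",c,wh,a)
rect([onz("scene",*p,14) for p in [(208.25,118),(242,112),(252.5,147.5),(216.75,154)]])
print([onz("side",*p,14) for p in [(358.75,140),(333.25,168.75),(300.5,155)]])
rect([onz("scene",*p,50) for p in [(260.4,207.5),(310.5,185),(338.1,226.4),(285.9,251)]])
rect([onz("side",*p,50) for p in [(277.5,207.6),(336.6,223.5),(319.5,267.9),(258,251.1)]])
E
```

```text
[[604.0241533209669, -440.2128077589633], [498.4694726576111, -417.37920938214063], [528.9236444787014, -271.23744221911534], [634.514907255455, -295.24112132684365]] mean [ 566.5 -356.    14. ] rect (566.473876953125, -355.7251281738281) (149.90049743652344, 108.27095794677734) 78.12255859375
[array([ 495.6, -419. ,   14. ]), array([ 527.3, -275.2,   14. ]), array([ 631.6, -295.3,   14. ])]
[[606.3379589480109, -48.776735207612546], [452.08100361863654, -53.748486401779815], [450.2754973863326, 92.13390217098356], [603.5746152128414, 95.03706951616516]] mean [528.1  21.2  50. ] rect (527.84765625, 20.644664764404297) (154.32342529296875, 145.89041137695312) 1.0849337577819824
[[604.3060711580703, -51.73485214456662], [450.2754591891643, -55.61093423972068], [445.71462928015563, 86.56860691419547], [595.3054718014974, 93.365311880165]] mean [523.9  18.1  50. ] rect (524.9783935546875, 18.4149169921875) (154.07571411132812, 145.3141326904297) 1.8372983932495117
```

```bash
python3 -m jog '{"jaw":[30,30,30,30,30,30,30,30,30,30],"slide":[[-1,0,0],[-1,0,0],[-1,0,0],[-1,0,0],[-1,0,0],[-1,0,0],[-1,0,0],[-1,0,0],[-1,0,0],[-1,0,0]],"spin":[0,0,0,0,0,0,0,0,0,0]}';  python3 -m jog '{"jaw":[30,30,30,30,30,30,30,30,30,30],"slide":[[-1,0,0],[-1,0,0],[-1,0,0],[-1,0,0.7],[-1,0,0.7],[-1,0,0.7],[-1,0,0.7],[-1,0,0.7],[-1,0,0.7],[-1,0,0.7]],"spin":[0,0,0,0,0,0,0,0,0,0]}';  python3 -m jog '{"jaw":[30,30,30,30,30,30,30,30],"slide":[[-1,0.1,0],[-1,0,0],[-0.17,0,0],[0,0,1],[0,0,1],[0,0,1],[0,0,0],[0,0,0]],"spin":[0,0,0,0,0,0,0,0]}'
```

```text
time_s: 4.35
ee_pos: [568.6, 35.7, 281.7]
ee_rot: [-180.0, 0.0, 90.0]
force: [-1.0, -0.1, -0.8]
gripper_width: 34.4
gripper_force: 20.0
time_s: 5.35
ee_pos: [568.6, -264.2, 133.9]
ee_rot: [-180.0, -0.0, 90.0]
force: [0.1, 0.1, -0.7]
gripper_width: 34.3
gripper_force: 20.0
time_s: 6.15
ee_pos: [572.1, -327.6, 45.2]
ee_rot: [-180.0, -0.0, 90.0]
force: [0.2, -1.0, -0.2]
gripper_width: 34.1
gripper_force: 20.0
```

```bash
python3 -m jog '{"jaw":[30,30,30,30,30],"slide":[[0,0,0.8],[0,0,0.3],[0,0,0.14],[0,0,0],[0,0,0]],"spin":[0,0,0,0,0]}';  python3 -m jog '{"jaw":[48,48,48,48,48,48,48,48,48],"slide":[[0,0,0],[0,0,0],[0,0,0],[0,0,-0.5],[0,0,-1],[0,0,-1],[1,0,-1],[1,0,-1],[1,0,-1]],"spin":[0,0,0,0,0,0,0,0,0]}'
python3 - <<'E'
from h import *
s=env.grab_frame("scene")[:,:,::-1];d=env.grab_frame("side")[:,:,::-1]
def c(i,x,y,w,h,k): return cv2.resize(i[y:y+h,x:x+w],None,fx=k,fy=k,interpolation=cv2.INTER_CUBIC)
cv2.imwrite("pics/crop3.png",np.hstack([c(s,190,95,100,75,4),c(d,290,110,100,75,4)]))
E
```

```text
time_s: 6.65
ee_pos: [572.7, -328.5, 9.0]
ee_rot: [179.9, 0.1, 90.0]
force: [0.3, 0.1, -0.6]
gripper_width: 34.2
gripper_force: 20.0
time_s: 7.55
ee_pos: [571.9, -237.4, 175.4]
ee_rot: [179.9, 0.0, 90.0]
force: [0.6, 0.9, -1.0]
gripper_width: 48.0
gripper_force: 0.0
```

View pics/crop3.png

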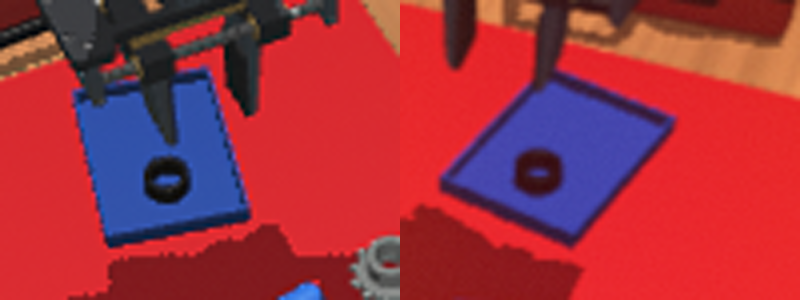

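Collar lies flat in the tray, at scene (232,140). Now the bush.

```bash
python3 -m jog '{"jaw":[91,91,91,91,91,91,91,91,91,91],"slide":[[1,-0.1,-1],[1,0,-1],[1,0,-1],[1,0,0],[1,0,0],[1,0,0],[1,0,0],[1,0,0],[1,0,0],[1,0,0]],"spin":[0,0,0,0,0,0,0,0,0,0]}' 20;  python3 -m jog '{"jaw":[91,91,91,91,91,91,91,91,91,91],"slide":[[1,0,0],[1,0,0],[1,0,0],[1,0,0],[1,0,0],[1,0,0],[1,0,0],[1,0,0],[1,0,0],[0.17,0,0]],"spin":[0,0,0,0,0,0,0,0,0,0]}' ; python3 -m jog '{"jaw":[91,91,91,91,91,40,40,40,40,40],"slide":[[0,0,0],[0,0,1],[0,0,1],[0,0,0.59],[0,0,0],[0,0,0],[0,0,0],[0,0,0],[0,0,0],[0,0,0]],"spin":[0,0,0,0,0,0,0,0,0,0]}'
```

```text
time_s: 8.65
ee_pos: [568.9, 62.2, 262.9]
ee_rot: [-180.0, 0.0, 90.0]
force: [0.1, 0.4, 1.2]
gripper_width: 90.9
gripper_force: 0.0
time_s: 9.65
ee_pos: [568.9, 339.3, 262.1]
ee_rot: [-180.0, -0.0, 90.1]
force: [0.3, 0.5, 0.4]
gripper_width: 91.1
gripper_force: 0.0
time_s: 10.65
ee_pos: [569.2, 337.0, 185.8]
ee_rot: [179.9, -0.0, 90.0]
force: [0.5, 0.1, 0.6]
gripper_width: 54.2
gripper_force: 0.0
```

```bash
python3 -m jog '{"jaw":[40,40,40,40,40,40,40,40,40,40],"slide":[[0,0,0],[0,0,0],[0,0,0],[0,0,0],[0,0,-0.2],[0,0,-0.4],[0,0,-0.7],[0,0,-0.7],[0,0,-0.7],[0,0,-0.5]],"spin":[0,0,0,0,0,0,0,0,0,0]}' 30
```

```text
time_s: 11.65
ee_pos: [569.3, 337.1, 283.7]
ee_rot: [179.9, -0.1, 90.0]
force: [0.5, -0.5, -2.0]
gripper_width: 43.5
gripper_force: 30.0
```

```bash
python3 -m jog '{"jaw":[40,40,40,40,40,40,40,40,40,40],"slide":[[-1,0,0],[-1,0,0],[-1,0,0],[-1,0,0],[-1,0,0],[-1,0,0],[-1,0,0],[-1,0,0],[-1,0,0],[-1,0,0]],"spin":[0,0,0,0,0,0,0,0,0,0]}';  python3 -m jog '{"jaw":[40,40,40,40,40,40,40,40,40,40],"slide":[[-1,0,0],[-1,0,0],[-1,-0.3,0],[-1,0,0.6],[-1,0,0.6],[-1,0,0.6],[-1,0,0.6],[-1,0,0.6],[-1,0,0.6],[-1,0,0.6]],"spin":[0,0,0,0,0,0,0,0,0,0]}';  python3 -m jog '{"jaw":[40,40,40,40,40,40,40,40,40,40],"slide":[[-1,0,0],[-1,0,0],[-1,0,0],[-1,0,0],[-0.17,0,0],[0,0,1],[0,0,1],[0,0,1],[0,0,0.6],[0,0,0]],"spin":[0,0,0,0,0,0,0,0,0,0]}'
```

```text
time_s: 12.65
ee_pos: [568.9, 35.7, 282.1]
ee_rot: [179.9, -0.0, 90.0]
force: [-0.1, -0.2, -1.1]
gripper_width: 43.5
gripper_force: 30.0
time_s: 13.65
ee_pos: [560.2, -264.4, 155.3]
ee_rot: [179.9, 0.0, 90.0]
force: [0.7, -0.5, -1.1]
gripper_width: 43.7
gripper_force: 30.0
time_s: 14.65
ee_pos: [558.5, -386.3, 44.4]
ee_rot: [-179.7, -0.2, 90.0]
force: [-0.7, -0.0, -1.6]
gripper_width: 43.5
gripper_force: 30.0
```

```bash
python3 -m jog '{"jaw":[40,40,40,40,40],"slide":[[0,0,0.8],[0,0,0.4],[0,0,0.12],[0,0,0],[0,0,0]],"spin":[0,0,0,0,0]}';  python3 -m jog '{"jaw":[58,58,58,58,58,58,58,58,58,58],"slide":[[0,0,0],[0,0,0],[0,0,0],[0,0,-0.5],[0,0,-1],[0,0,-1],[1,0,-1],[1,0,-1],[1,0,-1],[1,0,-1]],"spin":[0,0,0,0,0,0,0,0,0,0]}'
python3 - <<'E'
from h import *
s=env.grab_frame("scene")[:,:,::-1];d=env.grab_frame("side")[:,:,::-1]
def c(i,x,y,w,h,k): return cv2.resize(i[y:y+h,x:x+w],None,fx=k,fy=k,interpolation=cv2.INTER_CUBIC)
cv2.imwrite("pics/crop4.png",np.hstack([c(s,190,95,100,75,4),c(d,290,110,100,75,4)]))
E
```

```text
time_s: 15.15
ee_pos: [560.8, -388.7, 8.8]
ee_rot: [179.9, 0.1, 90.0]
force: [0.3, -0.5, -1.6]
gripper_width: 43.5
gripper_force: 30.0
time_s: 16.15
ee_pos: [559.9, -267.1, 205.2]
ee_rot: [179.9, 0.0, 90.0]
force: [0.5, -0.2, 0.9]
gripper_width: 58.0
gripper_force: 0.0
```

View pics/crop4.png

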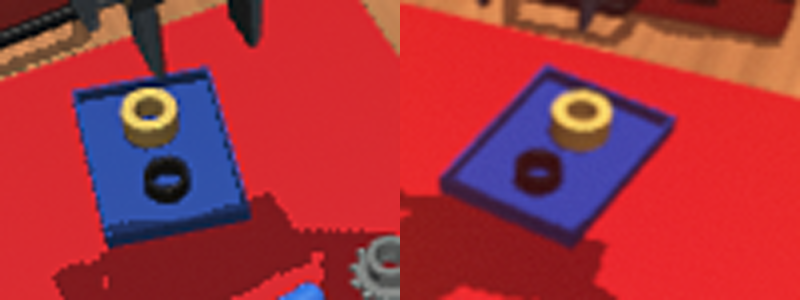

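Both lie flat in the tray: bush at scene (227,123), collar at (232,140). Now the rusty sprocket.

```bash
python3 -m jog '{"jaw":[91,91,91,91,91,91,91,91,91,91],"slide":[[1,0.3,-1],[1,0,-0.8],[1,0,0],[1,0,0],[1,0,0],[1,0,0],[1,0,0],[1,0,0],[1,0,0],[1,0,0]],"spin":[0,0,0,0,0,0,0,0,0,0]}' 40;  python3 -m jog '{"jaw":[91,91,91,91,91,91,91,91,91,91],"slide":[[1,0,0],[1,0,0],[1,0,0],[1,0,0],[1,0,0],[1,0,0],[1,0,0],[1,0,0],[1,0,0],[1,0,0]],"spin":[0,0,0,0,0,0,0,0,0,0]}' ; python3 -m jog '{"jaw":[91,91,91,91,91,91,91,45,45,45],"slide":[[0.17,0,0],[0,0,0],[0,0,1],[0,0,1],[0,0,0.8],[0,0,0.2],[0,0,0],[0,0,0],[0,0,0],[0,0,0]],"spin":[0,0,0,0,0,0,0,0,0,0]}';python3 -m jog '{"jaw":[45,45,45,45,45,45,45,45,45,45],"slide":[[0,0,0],[0,0,0],[0,0,0],[0,0,0],[0,0,-0.2],[0,0,-0.4],[0,0,-0.8],[0,0,-0.8],[0,0,-0.8],[0,0,-0.8]],"spin":[0,0,0,0,0,0,0,0,0,0]}'
```

```text
time_s: 17.25
ee_pos: [568.9, 32.4, 256.8]
ee_rot: [180.0, 0.0, 90.0]
force: [-0.1, -0.1, 0.2]
gripper_width: 91.2
gripper_force: 0.0
time_s: 18.25
ee_pos: [569.2, 332.4, 256.7]
ee_rot: [180.0, 0.0, 90.0]
force: [0.3, -0.4, 0.4]
gripper_width: 90.9
gripper_force: 0.0
time_s: 19.25
ee_pos: [569.6, 337.1, 168.0]
ee_rot: [179.9, -0.1, 90.0]
force: [0.3, -0.2, 0.1]
gripper_width: 69.8
gripper_force: 0.0
time_s: 20.25
ee_pos: [568.8, 336.8, 282.1]
ee_rot: [180.0, -0.0, 90.0]
force: [-0.6, 0.4, -2.7]
gripper_width: 49.6
gripper_force: 40.0
```

```bash
python3 -m jog '{"jaw":[45,45,45,45,45,45,45,45,45,45],"slide":[[-1,-0.2,0],[-1,-0.2,0],[-1,-0.2,0],[-1,-0.2,0],[-1,-0.2,0],[-1,-0.2,0],[-1,-0.23,0.5],[-1,0,0.5],[-1,0,0.5],[-1,0,0.5]],"spin":[0,0,0,0,0,0,0,0,0,0]}'; python3 -m jog '{"jaw":[45,45,45,45,45,45,45,45,45,45],"slide":[[-0.57,0,0],[0,0,1],[0,0,1],[0,0,1],[0,0,1],[0,0,1],[0,0,1],[0,0,0.4],[0,0,0],[0,0,0]],"spin":[0,0,0,0,0,0,0,0,0,0]}'
```

```text
time_s: 21.25
ee_pos: [525.9, 35.8, 220.9]
ee_rot: [179.9, -0.0, 90.0]
force: [0.3, 0.5, -3.0]
gripper_width: 49.1
gripper_force: 40.0
time_s: 22.25
ee_pos: [527.3, 19.8, 29.7]
ee_rot: [179.9, -0.0, 90.0]
force: [0.3, -0.7, -2.5]
gripper_width: 49.5
gripper_force: 40.0
```

```bash
python3 -m jog '{"jaw":[45,45,45,66,66,66,66,66,66,66],"slide":[[0,0,0.36],[0,0,0],[0,0,0],[0,0,0],[0,0,0],[0,0,0],[0,0,-0.5],[0,0,-1],[0,0,-1],[0,0,-1]],"spin":[0,0,0,0,0,0,0,0,0,0]}'; python3 -m jog '{"jaw":[91,91,91,91,91,91,91,91,91],"slide":[[0,0,-1],[0,0,-1],[0.5,-0.6,-1],[0.8,-0.6,0],[0.8,-0.6,0],[0.8,-0.6,0],[0.8,-0.6,0],[0.3,-0.33,0],[0,0,0]],"spin":[0,0,0,0,0,0,0,0,0]}'; python3 -m jog '{"jaw":[91,91,91],"slide":[[0,0,0],[0,0,0],[0,0,0]],"spin":[0,0,0]}'
python3 - <<'E'
from h import *
m=env.camera_model("wrist");w=env.grab_frame("wrist")[:,:,::-1]; d=env.grab_frame("side")[:,:,::-1]
cv2.imwrite("pics/w2.png",w);cv2.imwrite("pics/d2.png",d)
hsv=cv2.cvtColor(w,cv2.COLOR_BGR2HSV); print(proj("wrist",[426,165,4],m))
u,v=proj("wrist",[426,165,4],m).astype(int); x0,y0=u-60,v-60
k=((hsv[...,1]<70)&(hsv[...,2]>70)).astype(np.uint8)[y0:v+60,x0:u+60]
n,l,st,_=cv2.connectedComponentsWithStats(k); i=1+st[1:,4].argmax()
p=np.argwhere(l==i)[:,::-1].astype(np.float32);c,r=cv2.minEnclosingCircle(p);uu=np.array(c)+[x0,y0];print(st[i],uu,r,onz("wrist",*uu,5,m))
q=onz("wrist",uu[0]+r,uu[1],5,m)-onz("wrist",*uu,5,m);print("radius mm",q[0])
cv2.imwrite("pics/crop5.png",np.hstack([cv2.resize(w,(530,398)),cv2.resize(d[195:285,240:360],(270,398))]))
E
```

```text
time_s: 23.25
ee_pos: [526.1, 19.8, 124.2]
ee_rot: [180.0, 0.0, 90.0]
force: [0.7, -1.0, -1.6]
gripper_width: 65.9
gripper_force: 0.0
time_s: 24.15
ee_pos: [425.3, 140.4, 213.1]
ee_rot: [180.0, 0.0, 90.1]
force: [-0.3, -0.2, 0.3]
gripper_width: 91.3
gripper_force: 0.0
time_s: 24.45
ee_pos: [426.9, 139.1, 212.7]
ee_rot: [180.0, 0.0, 89.9]
force: [0.5, 0.2, -0.1]
gripper_width: 91.0
gripper_force: 0.0
[279.21725507 163.06608129]
[  26   24   70   71 3017] [279.49312592 162.47250748] 35.560115814208984 [426.31825701 165.82833546   5.        ]
radius mm 40.82656138725622
```

View pics/crop5.png

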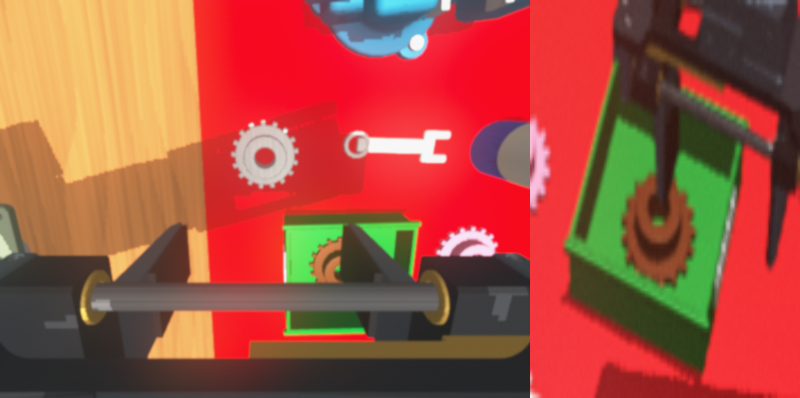

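The rusty sprocket lies flat in the bin (right crop). In the wrist view the large steel sprocket is hub up at (279,162), radius 40.8 mm against 40.5 given, at (426.3,165.8). That matches the description, so I'll grasp its hub.

```bash
python3 -m jog '{"jaw":[91,91,91,91,91,91,91,91,91,45],"slide":[[0.86,0,0],[0,0,1],[0,0,1],[0,0,1],[0,0,1],[0,0,1],[0,0,1],[0,0,0.65],[0,0,0],[0,0,0]],"spin":[0,0,0,0,0,0,0,0,0,0]}' 45; python3 -m jog '{"jaw":[45,45,45,45,45,45,45,45,45],"slide":[[0,0,0],[0,0,0],[0,0,0],[0,0,0],[0,0,0],[0,0,0],[0,0,-0.3],[0,0,-0.6],[0,0,-0.6]],"spin":[0,0,0,0,0,0,0,0,0]}'; python3 -m jog '{"jaw":[45,45,45,45,45,45,45,45,45,45],"slide":[[0,0,-1],[0,0,-1],[0,0,-1],[0,0,-1],[0,0,-1],[0,0,-1],[0,0,-1],[0,0,0],[0,0,0],[0,0,0]],"spin":[0,0,0,0,0,0,0,0,0,0]}'
```

```text
time_s: 25.55
ee_pos: [426.7, 165.5, 13.4]
ee_rot: [180.0, 0.0, 90.0]
force: [-0.2, 0.7, -0.3]
gripper_width: 85.8
gripper_force: 0.0
time_s: 26.45
ee_pos: [425.4, 165.3, 58.5]
ee_rot: [-179.9, 0.0, 90.0]
force: [-0.1, -0.0, -3.2]
gripper_width: 48.9
gripper_force: 45.0
time_s: 27.45
ee_pos: [424.9, 165.2, 266.4]
ee_rot: [-179.8, 0.1, 90.0]
force: [-0.4, 0.8, -2.8]
gripper_width: 48.9
gripper_force: 45.0
```

```bash
python3 -m jog '{"jaw":[45,45,45,45,45,45,45,45,45,45],"slide":[[0.5,0.8,0],[0.5,0.8,0],[0.5,0.8,0],[0.5,0.8,0],[0.5,0.8,0],[0.5,0.76,0],[0.5,0,0],[0.2,0,0],[0,0,0],[0,0,0]],"spin":[0,0,0,0,0,0,0,0,0,0]}'; python3 -m jog '{"jaw":[45,45],"slide":[[0,0,0],[0,0,0]],"spin":[0,0]}'
python3 - <<'E'
from h import *
m=env.camera_model("wrist");w=env.grab_frame("wrist")[:,:,::-1]; s=env.grab_frame("scene")[:,:,::-1]; d=env.grab_frame("side")[:,:,::-1]
import json; json.dump({k:(v.tolist() if hasattr(v,'tolist') else v) for k,v in m.items()},open("m3.json","w"))
for n,i in (("w3",w),("s3",s),("d3",d)): cv2.imwrite(f"pics/{n}.png",i)
tiles=[]
for n,i,mm in (("wrist",w,m),("scene",s,None),("side",d,None)):
    a=proj(n,[569,337,229],mm); b=proj(n,[569,337,155],mm); print(n,a,b)
    x,y=((a+b)/2).astype(int); x=max(x,33);y=max(y,45); print("off",x-33,y-45)
    tiles.append(cv2.resize(i[y-45:y+45,x-33:x+33],(264,360),interpolation=cv2.INTER_CUBIC))
cv2.imwrite("pics/crop6.png",np.hstack(tiles))
E
```

```text
time_s: 28.45
ee_pos: [568.1, 276.1, 268.0]
ee_rot: [-179.9, 0.1, 90.0]
force: [0.3, -0.4, -3.8]
gripper_width: 49.0
gripper_force: 45.0
time_s: 28.65
ee_pos: [568.7, 276.0, 268.7]
ee_rot: [180.0, 0.0, 90.0]
force: [-0.2, 0.1, -1.6]
gripper_width: 49.1
gripper_force: 45.0
wrist [281.12985348 146.97671295] [280.60700453 138.16225294]
off 247 97
scene [361.05081013 304.74734006] [355.10932074 316.8751762 ]
off 325 265
side [214.86553203 293.16360957] [218.45992249 314.89637991]
off 183 259
```

View pics/crop6.png

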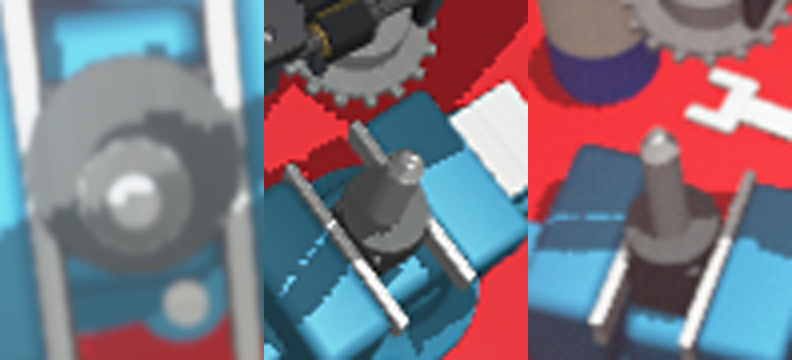

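Wrist tile: pin tip at (280.8,146.5), shoulder centre (281,138.2); the prediction for (569,337) is within 0.5 px, so the axle is confirmed. Lowering the sprocket.

```bash
python3 -m jog '{"jaw":[45,45,45,45,45,45,45,45,45,45],"slide":[[0.5,0,0],[0.8,0,0],[0.5,0,0],[0.21,0,0],[0,0,0],[0,0,0],[0,0,0.5],[0,0,0.5],[0,0,0.2],[0,0,0]],"spin":[0,0,0,0,0,0,0,0,0,0]}'; python3 -m jog '{"jaw":[45,45,45,45],"slide":[[0,0,0.2],[0,0,0.2],[0,0,0.2],[0,0,0]],"spin":[0,0,0,0]}'
```

```text
time_s: 29.8
ee_pos: [568.7, 336.0, 231.4]
ee_rot: [-179.9, 0.1, 90.0]
force: [0.2, -0.5, -3.6]
gripper_width: 49.3
gripper_force: 45.0
time_s: 30.2
ee_pos: [568.5, 336.6, 213.1]
ee_rot: [-179.9, 0.1, 90.0]
force: [-0.2, 0.6, -1.7]
gripper_width: 48.9
gripper_force: 45.0
```

```bash
python3 -m jog '{"jaw":[45,45,45,45,45,45,45],"slide":[[0,0,0.4],[0,0,0.4],[0,0,0.4],[0,0,0.2],[0,0,0.1],[0,0,0.03],[0,0,0]],"spin":[0,0,0,0,0,0,0]}'
```

```text
time_s: 30.9
ee_pos: [569.2, 337.0, 168.8]
ee_rot: [179.9, -0.0, 90.0]
force: [-1.2, -0.5, -0.5]
gripper_width: 49.0
gripper_force: 45.0
```

```bash
python3 -m jog '{"jaw":[45,45],"slide":[[0,0,0.04],[0,0,0]],"spin":[0,0]}'; python3 -m jog '{"jaw":[70,70,70,70,70,70,70,70,70],"slide":[[0,0,0],[0,0,0],[0,0,0],[0,0,0],[0,0,0],[0,0,-0.4],[0,0,-1],[0,0,-1],[0,0,-1]],"spin":[0,0,0,0,0,0,0,0,0]}'; python3 -m jog '{"jaw":[70,70,70,70],"slide":[[-0.7,0,0],[-0.8,0,0],[0,0,0],[0,0,0]],"spin":[0,0,0,0]}'
python3 - <<'E'
from h import *
tiles=[]
m=env.camera_model("wrist")
for n,mm in (("wrist",m),("scene",None),("side",None)):
    i=env.grab_frame(n)[:,:,::-1]
    b=proj(n,[569,337,165],mm); print(n,b, proj(n,[569,337,181],mm))
    x,y=b.astype(int); x=max(x,40);y=max(y,50); print("off",x-40,y-50)
    tiles.append(cv2.resize(i[y-50:y+50,x-40:x+40],(264,330),interpolation=cv2.INTER_CUBIC))
cv2.imwrite("pics/crop7.png",np.hstack(tiles))
E
```

```text
time_s: 31.1
ee_pos: [569.3, 337.1, 168.8]
ee_rot: [179.9, -0.1, 90.0]
force: [-3.3, -2.0, 3.9]
gripper_width: 49.2
gripper_force: 45.0
time_s: 32.0
ee_pos: [569.1, 336.9, 271.3]
ee_rot: [179.9, -0.0, 90.0]
force: [0.2, 0.8, 0.7]
gripper_width: 70.0
gripper_force: 0.0
time_s: 32.4
ee_pos: [568.9, 291.3, 269.3]
ee_rot: [180.0, -0.0, 89.9]
force: [0.2, 0.9, 0.7]
gripper_width: 70.2
gripper_force: 0.0
wrist [280.37322643 157.83898687] [280.43881865 160.52808942]
off 240 107
scene [355.86400206 315.33471206] [357.10140343 312.80891422]
off 315 265
side [217.9966273  312.09515724] [217.24128436 307.52812571]
off 177 262
```

View pics/crop7.png

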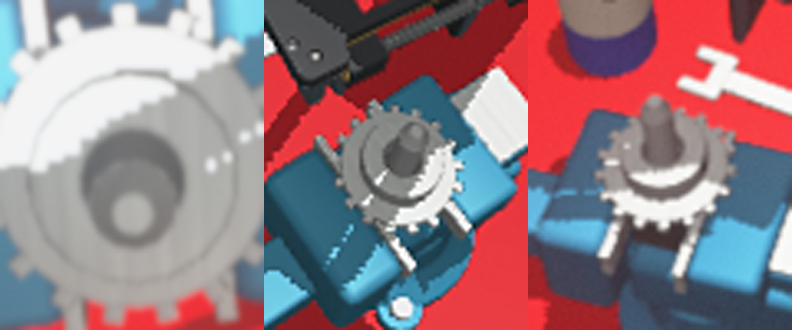

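New sprocket seated: in the wrist tile the hub and pin are concentric, and the force showed contact at the seat. Now fetch the bush from (560,-388).

```bash
python3 -m jog '{"jaw":[60,60,60,60,60,60,60,60,60,60],"slide":[[-1,-0.3,0],[-1,0,0],[-1,0,0],[-1,0,0],[-1,0,0],[-1,0,0],[-1,0,0],[-1,0,0],[-1,0,0],[-1,0,0]],"spin":[0,0,0,0,0,0,0,0,0,0]}' 30;  python3 -m jog '{"jaw":[60,60,60,60,60,60,60,60,60,60],"slide":[[-1,0,0],[-1,0,0],[-1,0,0],[-1,0,0.5],[-1,0,0.5],[-1,0,0.5],[-1,0,0.5],[-1,0,0.5],[-1,0,0.5],[-1,0,0.5]],"spin":[0,0,0,0,0,0,0,0,0,0]}';  python3 -m jog '{"jaw":[58,58,58,58,58,58,58,58,58,58],"slide":[[-1,0,0],[-1,0,0],[-0.67,0,0],[0,0,0],[0,0,0],[0,0,1],[0,0,1],[0,0,1],[0,0,0],[0,0,0]],"spin":[0,0,0,0,0,0,0,0,0,0]}'
```

```text
time_s: 33.55
ee_pos: [560.2, -8.7, 269.0]
ee_rot: [-180.0, -0.0, 90.1]
force: [1.1, 0.5, 1.0]
gripper_width: 60.1
gripper_force: 0.0
time_s: 34.55
ee_pos: [560.5, -308.8, 163.2]
ee_rot: [180.0, -0.0, 90.1]
force: [0.3, -0.4, 1.4]
gripper_width: 60.1
gripper_force: 0.0
time_s: 35.55
ee_pos: [560.5, -387.1, 74.6]
ee_rot: [-180.0, -0.0, 90.1]
force: [0.1, -1.0, 0.8]
gripper_width: 58.3
gripper_force: 0.0
```

```bash
python3 -m jog '{"jaw":[58,58,58,58,58,40,40,40,40,40],"slide":[[0,0,1],[0,0,0.9],[0,0,0.3],[0,0,0],[0,0,0],[0,0,0],[0,0,0],[0,0,0],[0,0,0],[0,0,0]],"spin":[0,0,0,0,0,0,0,0,0,0]}'; python3 -m jog '{"jaw":[40,40,40,40,40,40,40,40,40,40],"slide":[[0,0,-0.3],[0,0,-0.7],[0,0,-1],[0,0,-1],[0.5,0.1,-1],[1,0.2,-1],[1,0,-1],[1,0,-1],[1,0,-1],[1,0,-1]],"spin":[0,0,0,0,0,0,0,0,0,0]}'
```

```text
time_s: 36.55
ee_pos: [560.8, -388.7, 9.7]
ee_rot: [179.9, 0.1, 90.0]
force: [1.0, -0.3, 5.9]
gripper_width: 43.7
gripper_force: 30.0
time_s: 37.55
ee_pos: [568.3, -221.8, 279.3]
ee_rot: [-180.0, -0.0, 90.0]
force: [0.5, -0.3, -1.5]
gripper_width: 43.7
gripper_force: 30.0
```

```bash
python3 -m jog '{"jaw":[40,40,40,40,40,40,40,40,40,40],"slide":[[1,0,0],[1,0,0],[1,0,0],[1,0,0],[1,0,0],[1,0,0],[1,0,0],[1,0,0],[1,0,0],[1,0,0]],"spin":[0,0,0,0,0,0,0,0,0,0]}';  python3 -m jog '{"jaw":[40,40,40,40,40,40,40,40,40,40],"slide":[[1,0,0],[1,0,0],[1,0,0],[1,0,0],[1,0,0],[1,0,0],[1,0,0],[1,0,0],[0.67,0,0],[0,0,0]],"spin":[0,0,0,0,0,0,0,0,0,0]}';  python3 -m jog '{"jaw":[40,40,40,40,40,40,40,40],"slide":[[0,0,0],[0,0,0.5],[0,0,0.6],[0,0,0.2],[0,0,0.2],[0,0,0.2],[0,0,0.2],[0,0,0]],"spin":[0,0,0,0,0,0,0,0]}'
```

```text
time_s: 38.55
ee_pos: [568.4, 77.9, 278.1]
ee_rot: [-179.9, 0.0, 90.0]
force: [1.3, 0.8, -1.9]
gripper_width: 43.7
gripper_force: 30.0
time_s: 39.55
ee_pos: [568.4, 339.1, 277.4]
ee_rot: [-179.9, -0.0, 90.2]
force: [-0.3, -2.1, -1.8]
gripper_width: 43.3
gripper_force: 30.0
time_s: 40.35
ee_pos: [568.7, 336.6, 220.5]
ee_rot: [-179.9, 0.0, 90.0]
force: [-0.7, 0.6, -2.7]
gripper_width: 43.5
gripper_force: 30.0
```

```bash
python3 -m jog '{"jaw":[40,40,40,40,40,40],"slide":[[0,0,0.4],[0,0,0.4],[0,0,0.2],[0,0,0.1],[0,0,0.1],[0,0,0]],"spin":[0,0,0,0,0,0]}'
```

```text
time_s: 40.95
ee_pos: [568.3, 336.6, 187.7]
ee_rot: [180.0, 0.0, 90.0]
force: [-5.2, -3.1, 9.6]
gripper_width: 43.5
gripper_force: 30.0
```

```bash
python3 -m jog '{"jaw":[66,66,66,66,66,66,66,66,66,66],"slide":[[0,0,0],[0,0,0],[0,0,0],[0,0,0],[0,0,-0.4],[0,0,-1],[0,0,-1],[-1,0,-0.5],[-0.5,0,0],[0,0,0]],"spin":[0,0,0,0,0,0,0,0,0,0]}'
python3 - <<'E'
from h import *
tiles=[]
m=env.camera_model("wrist")
for n,mm in (("wrist",m),("scene",None),("side",None)):
    i=env.grab_frame(n)[:,:,::-1]
    b=proj(n,[569,337,192],mm); print(n,b, proj(n,[569,337,203],mm))
    x,y=b.astype(int); x=max(x,40);y=max(y,50); print("off",x-40,y-50)
    tiles.append(cv2.resize(i[y-50:y+50,x-40:x+40],(264,330),interpolation=cv2.INTER_CUBIC))
cv2.imwrite("pics/crop8.png",np.hstack(tiles))
E
```

```text
time_s: 41.95
ee_pos: [569.1, 290.2, 272.6]
ee_rot: [180.0, 0.0, 89.9]
force: [0.6, 0.6, 0.3]
gripper_width: 66.1
gripper_force: 0.0
wrist [280.185076   160.44260313] [280.23389297 162.55262232]
off 240 110
scene [357.97423257 311.02728539] [358.86574828 309.20751331]
off 317 261
side [216.71166693 304.32589874] [216.17340421 301.07139977]
off 176 254
```

View pics/crop8.png

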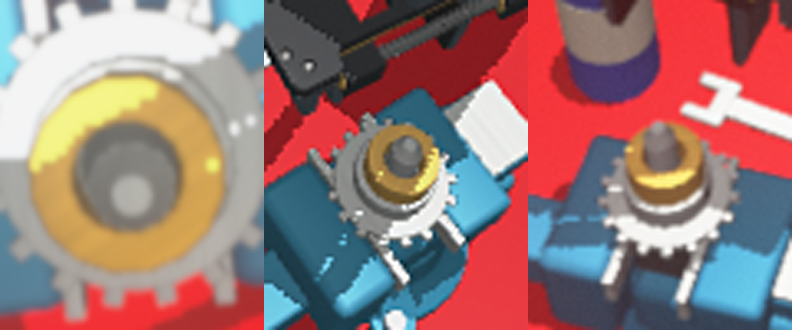

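Bush seated on the hub (wrist tile concentric, flat). Now the collar.

```bash
python3 -m jog '{"jaw":[50,50,50,50,50,50,50,50,50,50],"slide":[[-1,0.1,0],[-1,0,0],[-1,0,0],[-1,0,0],[-1,0,0],[-1,0,0],[-1,0,0],[-1,0,0],[-1,0,0],[-1,0,0]],"spin":[0,0,0,0,0,0,0,0,0,0]}' 20;  python3 -m jog '{"jaw":[50,50,50,50,50,50,50,50,50,50],"slide":[[-1,0,0],[-1,0,0],[-1,0,0],[-1,0,0.5],[-1,0,0.5],[-1,0,0.5],[-1,0,0.5],[-1,0,0.5],[-1,0,0.5],[-1,0,0.5]],"spin":[0,0,0,0,0,0,0,0,0,0]}';  python3 -m jog '{"jaw":[50,50,50,50,50,50,50,50,50,50],"slide":[[-0.67,0,0],[0,0,0.6],[0,0,1],[0,0,1],[0,0,1],[0,0,1],[0,0,0.5],[0,0,0.2],[0,0,0],[0,0,0]],"spin":[0,0,0,0,0,0,0,0,0,0]}'; python3 -m jog '{"jaw":[30,30,30,30,30,30,30,30,30,30],"slide":[[0,0,0],[0,0,0],[0,0,0],[0,0,0],[0,0,0],[0,0,-0.3],[0,0,-0.7],[0,0,-1],[0,0,-1],[0,0,-1]],"spin":[0,0,0,0,0,0,0,0,0,0]}'
```

```text
time_s: 43.1
ee_pos: [571.9, -8.3, 271.0]
ee_rot: [-179.9, -0.0, 90.1]
force: [0.7, -0.4, 0.1]
gripper_width: 50.1
gripper_force: 0.0
time_s: 44.1
ee_pos: [572.3, -308.3, 165.2]
ee_rot: [-179.9, -0.1, 90.0]
force: [0.3, 0.1, -0.2]
gripper_width: 49.6
gripper_force: 0.0
time_s: 45.1
ee_pos: [573.2, -328.7, 9.7]
ee_rot: [179.9, 0.1, 90.0]
force: [-0.5, -0.5, -0.2]
gripper_width: 49.9
gripper_force: 0.0
time_s: 46.1
ee_pos: [571.6, -328.0, 129.2]
ee_rot: [-179.9, -0.0, 90.0]
force: [-0.2, -0.4, -0.4]
gripper_width: 34.3
gripper_force: 20.0
```

```bash
python3 -m jog '{"jaw":[30,30,30,30,30,30,30,30,30,30],"slide":[[1,-0.1,-0.5],[1,0,-1],[1,0,-1],[1,0,-1],[1,0,-1],[1,0,-0.5],[1,0,0],[1,0,0],[1,0,0],[1,0,0]],"spin":[0,0,0,0,0,0,0,0,0,0]}';  python3 -m jog '{"jaw":[30,30,30,30,30,30,30,30,30,30],"slide":[[1,0,0],[1,0,0],[1,0,0],[1,0,0],[1,0,0],[1,0,0],[1,0,0],[1,0,0],[1,0,0],[1,0,0]],"spin":[0,0,0,0,0,0,0,0,0,0]}';  python3 -m jog '{"jaw":[30,30,30,30,30,30,30,30,30,30],"slide":[[1,0,0],[0.8,0,0],[0.37,0,0],[0,0,0],[0,0,0.5],[0,0,0.6],[0,0,0.2],[0,0,0.2],[0,0,0.2],[0,0,0]],"spin":[0,0,0,0,0,0,0,0,0,0]}'
```

```text
time_s: 47.1
ee_pos: [568.4, -27.0, 278.2]
ee_rot: [-180.0, 0.0, 90.0]
force: [0.7, 0.3, -1.1]
gripper_width: 34.3
gripper_force: 20.0
time_s: 48.1
ee_pos: [568.5, 272.8, 278.1]
ee_rot: [-180.0, 0.0, 90.0]
force: [-0.1, -0.3, -0.9]
gripper_width: 34.0
gripper_force: 20.0
time_s: 49.1
ee_pos: [568.9, 336.4, 226.8]
ee_rot: [-180.0, 0.0, 90.0]
force: [-0.9, -0.1, -0.5]
gripper_width: 34.0
gripper_force: 20.0
```

Commanded z is 227, collar underside about 222. It needs to go to about 207.

```bash
python3 -m jog '{"jaw":[30,30,30,30,30,30],"slide":[[0,0,0.2],[0,0,0.2],[0,0,0.1],[0,0,0.1],[0,0,0.07],[0,0,0]],"spin":[0,0,0,0,0,0]}'
```

```text
time_s: 49.7
ee_pos: [569.0, 336.9, 209.2]
ee_rot: [179.9, -0.0, 90.0]
force: [-1.9, -1.3, 8.1]
gripper_width: 34.5
gripper_force: 20.0
```

Contact at the expected height (offset 6.7, so underside about 202.5–203). Release, back off and check.

```bash
python3 -m jog '{"jaw":[55,55,55,55,55,55,55,55,55,55],"slide":[[0,0,0],[0,0,0],[0,0,0],[0,0,0],[0,0,-0.4],[0,0,-1],[0,0,-1],[-1,0,0],[-0.5,0,0],[0,0,0]],"spin":[0,0,0,0,0,0,0,0,0,0]}'; python3 -m jog '{"jaw":[55,55,55],"slide":[[0,0,0],[0,0,0],[0,0,0]],"spin":[0,0,0]}'
python3 - <<'E'
from h import *
tiles=[]
m=env.camera_model("wrist")
for n,mm in (("wrist",m),("scene",None),("side",None)):
    i=env.grab_frame(n)[:,:,::-1]; cv2.imwrite(f"pics/{n}9.png",i)
    b=proj(n,[569,337,195],mm)
    x,y=b.astype(int); x=max(x,40);y=max(y,50); print("off",x-40,y-50)
    tiles.append(cv2.resize(i[y-50:y+50,x-40:x+40],(264,330),interpolation=cv2.INTER_CUBIC))
cv2.imwrite("pics/crop9.png",np.hstack(tiles))
E
```

```text
time_s: 50.7
ee_pos: [568.9, 290.2, 279.4]
ee_rot: [-180.0, 0.0, 89.9]
force: [-0.9, -0.1, 0.6]
gripper_width: 55.0
gripper_force: 0.0
time_s: 51.0
ee_pos: [568.9, 292.6, 278.4]
ee_rot: [-179.9, 0.0, 90.0]
force: [-0.2, 0.6, -0.2]
gripper_width: 55.3
gripper_force: 0.0
off 240 113
off 318 260
off 176 253
```

View pics/crop9.png

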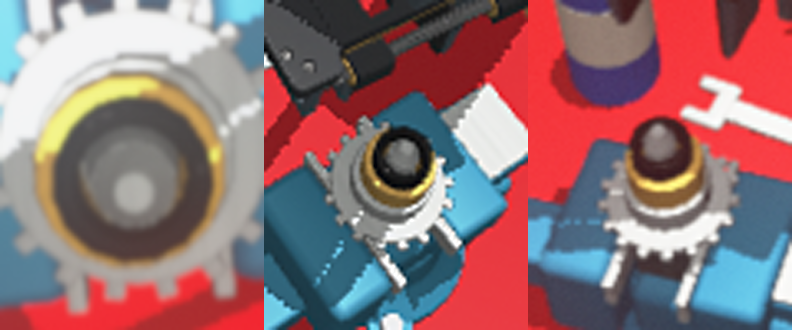

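View pics/side9.png

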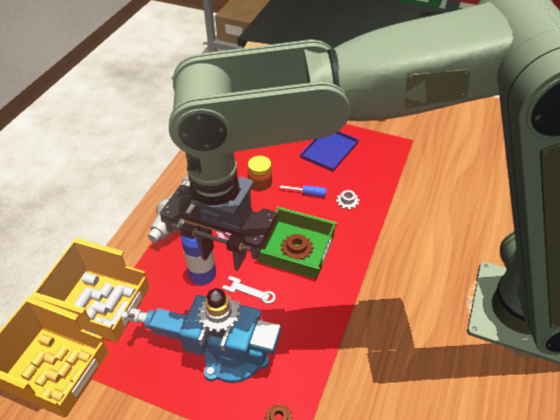

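The sprocket, bush and collar are seated at side (217,305), and the rusty sprocket is in the bin at (297,244). The can, jar and small sprocket are where they started, and the robot touches nothing. Handing in.

```bash
python3 -c "
from workcell import env
print(env.job_done())"
```

```text
the job is handed in; nothing more can be done
None
```

I handed the job in at about 51 s, no verdict returned: the new sprocket, bush and collar looked fully seated on the axle, the rusty sprocket is in the scrap bin, and the small sprocket, can and jar look unmoved.

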